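Try the curing-box cover, free its catch if caught, hold it open

ROBOT

A 6-joint arm with a two-finger parallel gripper is mounted at the origin on the work surface. World frame = base frame: x ahead of the robot, y to its left, z up, the work surface at z = 0. Lengths are in mm, angles in rad, forces in N, time in s.
With the tool pointing down it reaches from about 350 to 775 mm from the base axis. Payload 7.3 kg.
Tool frame: the origin (TCP) lies at the very end of the fingers, on their centre line; the grasp point (between the pads) lies bot.grip_point_offset behind it (bot.grip_point_offset is the distance from the TCP to the grasp point, in mm); z points along the fingers, y is the line along which they close (so a half turn about z gives the same grasp; the last joint's range is limited). The gripper opens to 92 mm and grips with 3 to 60 N. Pads are 19 mm wide; open, the fingers measure 130 mm over their backs; the gripper's body (75 mm by 190 mm) begins 47 mm behind the grasp point.
Start: joints at [1.015, 0.342, 1.524, -0, 1.275, -0.146], TCP at [209.162, 481.556, 226.741] pointing down, gripper open.
Joint ranges: [-2.53, 2.53], [-0.77, 2.02], [0.04, 2.7], [-1, 4.14], [0.28, 2.66], [-3.11, 3.11]. Speed limits (rad/s): [2.57, 2.57, 3.14, 3.14, 3.14, 3.14].

INTERFACE

Orientations are given as [roll, pitch, yaw] about the fixed x, y, z axes, in that order (R = Rz(yaw) Ry(pitch) Rx(roll)).
In Python, from plant import bot gives the robot as it stands. The module is installed in compiled form; this text tells all that it offers.
- The arm moves only by the tool carry_out, never from a script. Its argument "plan" is a list of rows, each an object of numbers: "tx", "ty", "tz": the shift along the world's x, y, z in mm; "rx", "ry", "rz": the turn, a rotation vector about the world's x, y, z in rad. A call has 1 to 12 rows; each row shifts and turns the commanded pose from where the row before left it; what a row does not reach is not made up. A row lasts 1/10 s, in which the tool goes at most 50 mm and 8.59 degrees, less where a joint would pass 70% of its speed; a pose out of reach is approached as far as the arm can. A call with a gripper value outside its range is refused whole. "gripper" is the closure, from 0 (fully open) to 1 (shut), set as the call begins (left out, the last holds). The fingers move at their own pace and stop on an object; the grip force is fixed at half the most. Time passes only in rows, so rows that do not move let the fingers close. It gives the time, the measured TCP pose, the force, the opening and the grip force at its end, in the units of the state.
- bot.get_obs(): the state, without advancing time (a new reading comes with each control period).
- bot.capture(name): name is "side" or "top"; returns the picture (480x640x3 uint8, red, green, blue); there is no depth.
- bot.camera_model(name): a dict with "camera_matrix" (3x3 intrinsics, pixels), "dist" ([k1, k2, p1, p2, k3] as OpenCV has them; the pictures are not rectified), "R" (3x3) and "t" (3): a world point X has camera coordinates R X + t. Camera axes: x right, y down, z forward; pixel columns grow to the right and rows downward; lengths in mm; the calibration is good to about 2 mm. A picture is of the moment at which its call begins. camera_model takes no time and is no camera call.
- bot.close_job(): hands the job in; it is judged then, once.
The state is a dict: "time": time; "joint_positions": joint angles; "dq": joint speeds; "tau": joint torques, N m; "tool_pos": TCP position; "tcp_rot": TCP orientation; "contact_force": force on the tool from outside, world axes, zero at the start; "moment": the same for the moment, N m; "grip_width": finger opening in mm; "finger_force": force on a finger pad.
Only numpy, scipy, OpenCV 4.12 (cv2) and the standard library are available. Lean on these libraries where they do the work, as an engineer would, in place of code of your own. Each camera call takes 0.05 s, during which the arm holds its last target. There are 200 camera calls.

TASK

The cover of the grey curing box may or may not be caught by its hidden catch: first give the cover's handle a light tug upward to find out. If the cover is caught, push the thumb tab on the catch housing fully away from the cover to free it; if the cover comes freely, leave the tab alone. Then raise the cover at least halfway to upright and finish while still holding it open by hand (it falls shut when let go), without forcing the catch or disturbing the things lying around.

Things in the scene. Friction and masses are not known exactly. Their poses are not given: they have to be found in the camera images.
- curing_box: Grey metal box fixed to the table, 200 mm deep (x), 260 mm wide (y), 115 mm tall with its aluminium cover shut. Origin: centre of its underside; x points from handle side to hinge side, y left seen from the handle side, z up. On its right (-y) near the front stands the catch housing, 75 x 75 mm, 115 mm tall (level with the cover), centred at (-60, -168) mm in the box's frame.
- cover (a joint): Cover angle about its far-edge hinge, rad: 0 shut, grows as the handle rises, stop at 1.3; halfway to upright 0.79. About 0.6 kg, falls shut if let go. If caught it lifts only about 0.05 rad (12 mm at the handle), then stops hard: pull no more than 20 N. If free, a few newtons open it. The hidden bolt starts fully engaged or fully withdrawn, at random; once withdrawn it stays so.
- cover_hinge (a point): Point on the cover's hinge axis (which runs along the box's y), at mid-width, 88 mm above the table.
- handle (a point): Middle of the cover's handle: round steel bar, 12 mm thick, 130 mm long along the box's y, in front of the cover's front lip; when shut 98 mm above the table, 250 mm from the hinge axis. 38 mm clear between bar and lip and nothing under the bar: can be pinched from above, a finger on each side. Its ends turn back to the lip. Moves with the cover.
- tab (a joint): Travel of the thumb tab, m: 0 at rest, 0.014 fully pushed, along the box's -y, away from the cover. A spring (2 N at rest, 5.5 N fully pushed) returns it. Pushed fully it withdraws the catch bolt if that was engaged (the bolt snaps back for good after about 10 mm of travel). Push only while the cover is shut and not being pulled.
- tab_top (a point): Middle of the top edge of the thumb tab: a dark steel upright plate on top of the catch housing, 40 mm along the box's x, 12 mm thick along y, 40 mm tall (from 115 to 155 mm above the table). It is pushed on its face towards the cover; the surface on that side is level (115 mm).
- glue_bottle: White bottle, 64 mm across, 190 mm tall, standing left of the box; leave it. Origin: centre of its underside.
- mixing_cup: Paper-coloured cup, 72 mm across, 85 mm tall, left in front of the box; leave it. Origin: centre of its underside.
- spatula: Flat wooden glue spatula, 150 x 18 x 6 mm, lying in front of the box; leave it. Origin: centre of its underside.
- offcuts: Two glued wood offcuts, 120 x 70 x 42 mm, lying to the right of the catch housing; leave them. Origin: centre of the underside.
- mallet: Hammer lying on the table right of the box, 260 mm long; leave it. Origin: under its middle.
- tape_roll: Cardboard ring, 90 mm across, 25 mm tall, lying to the left; leave it. Origin: centre of its underside.

How it is judged:
By the outcome, as a careful person would: the job done as asked, in the order asked, and still so for the second after the job is handed in, while the arm keeps its last pose, push and grip.
It also fails if it takes over 54 s, if anything falls off the work surface, if the arm or the gripper's body presses on something with over 40 N, if the wrist force passes 120 N, or if a joint passes its speed limit or range.

## Working session

There is one attempt and no reset: what is moved stays moved. The work goes in short steps, Python scripts to look and compute and a tool call to move; the robot and the scene stay as the last step left them, time stands still between calls to the robot, and variables do not carry over. Pictures are saved under pics/ and viewed, at most 10 in all, crops included, and the job is handed in when it is done.

Besides the shell and the picture viewer there is one more tool, called after ">>>" in YAML: its name, and indented under it one key for each argument. carry_out: Moves the arm, as the interface text tells. Its arguments: {"type":"object","properties":{"plan":{"type":"array"},"gripper":{"type":"number"}},"required":["plan"]}

```bash
mkdir -p pics; python3 - <<'E'
from plant import bot
import cv2
for n in("top","side"):
    cv2.imwrite(f"pics/{n}0.png",bot.capture(n)[:,:,::-1])
    m=bot.camera_model(n);print(n,m)
print(bot.get_obs(),bot.grip_point_offset)
E
```

```text
top {'camera_matrix': array([[566.68611996,   0.        , 317.75484521],
       [  0.        , 566.68611996, 238.69610231],
       [  0.        ,   0.        ,   1.        ]]), 'dist': array([-0.09253749,  0.        ,  0.        ,  0.        ,  0.        ]), 'R': array([[ 0.00794145, -0.99995845,  0.00447601],
       [-0.99220973, -0.00843627, -0.12429274],
       [ 0.12432533, -0.00345408, -0.9922355 ]]), 't': array([ -44.64713522,  581.24406961, 1485.64814994])}
side {'camera_matrix': array([[622.11246576,   0.        , 328.63998201],
       [  0.        , 622.11246576, 237.96049248],
       [  0.        ,   0.        ,   1.        ]]), 'dist': array([-0.00390104,  0.        ,  0.        ,  0.        ,  0.        ]), 'R': array([[ 0.94361994, -0.33097936,  0.00583709],
       [-0.2448931 , -0.70983573, -0.66042457],
       [ 0.22273027,  0.62176033, -0.75086971]]), 't': array([-554.50604508,  192.36488724, 1722.42990998])}
{'time': 0.1, 'joint_positions': array([ 1.01497489e+00,  3.42683339e-01,  1.52491957e+00, -2.82622961e-05,
        1.27540378e+00, -1.46018368e-01]), 'dq': array([-0.00035537, -0.00241523, -0.00409877,  0.00164463, -0.00052089,
       -0.00098332]), 'tau': array([ 1.52310378e-03, -4.32004273e+01, -2.44692600e+01,  7.18910107e-02,
        5.26628271e-02, -5.62435287e-05]), 'tool_pos': array([208.97686933, 481.21789958, 226.09941148]), 'tcp_rot': array([-3.14018974e+00, -1.79002124e-04,  2.73179771e+00]), 'contact_force': array([-0.18140778, -0.32445732, -0.50376362]), 'moment': array([0.01941428, 0.07032706, 0.01696929]), 'finger_force': 0.0, 'grip_width': 91.85822324395363} 18.8
```

View pics/top0.png

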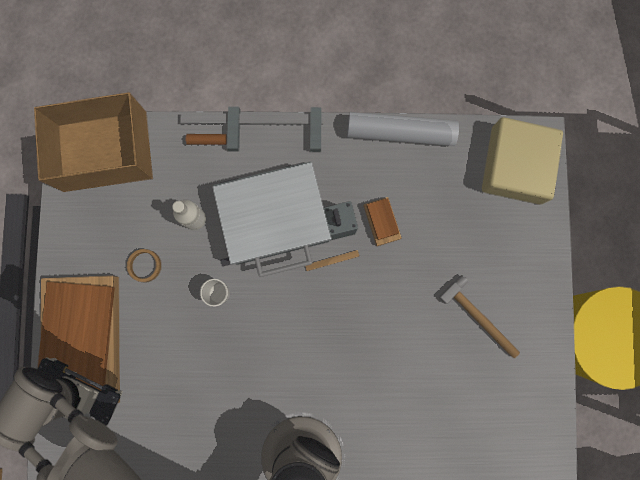

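View pics/side0.png

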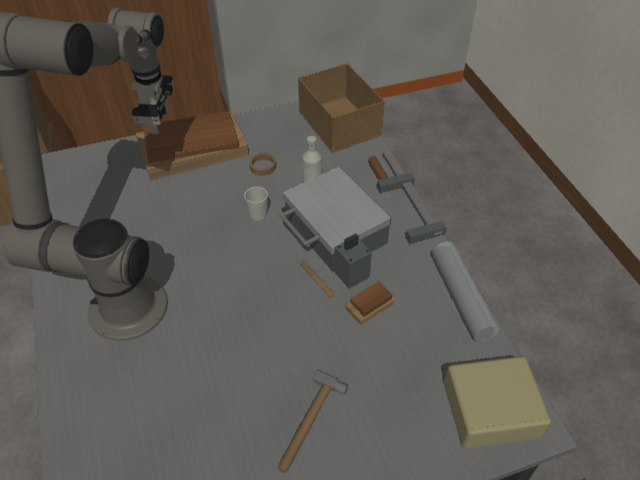

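The top view shows the box cover around (270,213), the handle bar from about (260,272) to (310,267) and the tab near (336,214). In the side view the tab is at (351,241) and the handle near (297,225). I'll enlarge both.

```bash
python3 - <<'E'
import cv2
a=cv2.imread("pics/top0.png")[155:285,200:370];cv2.imwrite("pics/tc.png",cv2.resize(a,None,fx=4.5,fy=4.5,interpolation=cv2.INTER_CUBIC))
a=cv2.imread("pics/side0.png")[165:290,270:410];cv2.imwrite("pics/sc.png",cv2.resize(a,None,fx=4.5,fy=4.5,interpolation=cv2.INTER_CUBIC))
E
```

```text
(no output)
```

View pics/tc.png

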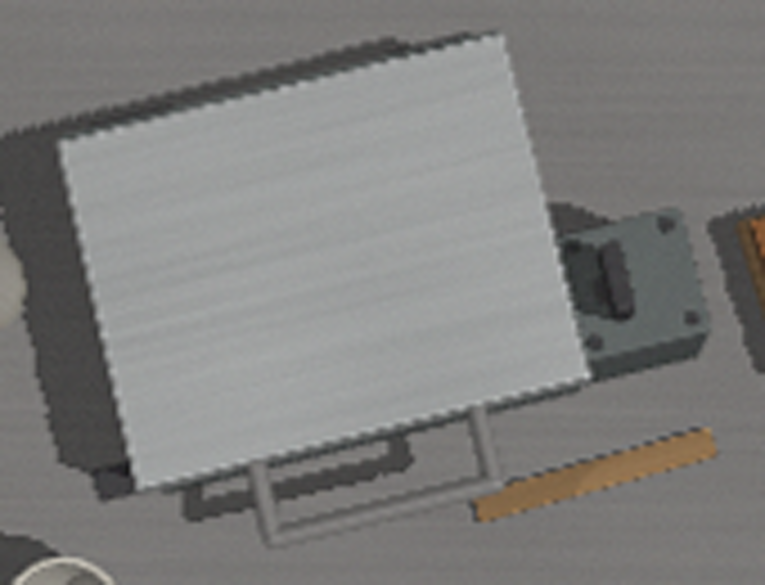

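View pics/sc.png

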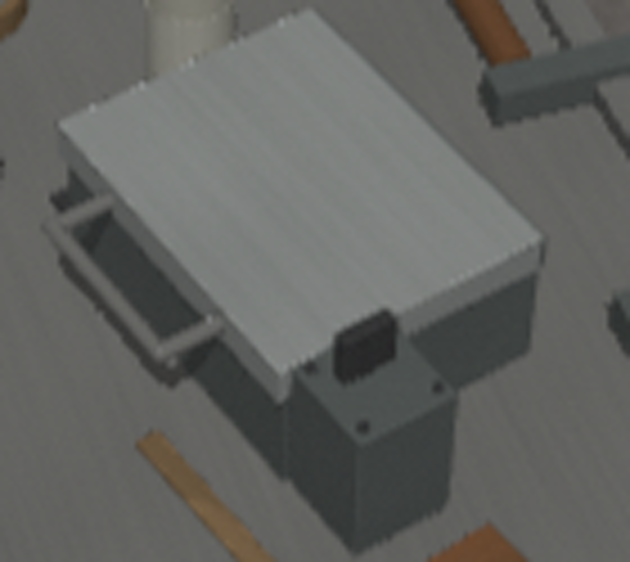

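The top crop shows the cover corners at (60,142), (502,35), (590,380) and (137,490), the bar ends at (270,537) and (493,487), and the tab top near (612,275). The side crop shows the bar from (50,222) to (163,352) and the tab top near (364,326).

```bash
cat > h.py <<'E'
import numpy as np,cv2
from plant import bot
def bp(n,uv,z):
    m=bot.camera_model(n);p=cv2.undistortPoints(np.array([[uv]],float),m["camera_matrix"],m["dist"])[0,0]
    c=-m["R"].T@m["t"];d=m["R"].T@np.r_[p,1];return c+d*(z-c[2])/d[2]
T=lambda u,v:((u+.5)/4.5-.5+200,(v+.5)/4.5-.5+155)
S=lambda u,v:((u+.5)/4.5-.5+270,(v+.5)/4.5-.5+165)
E
python3 - <<'E'
from h import *
for k,n,uv,z in [("FL","top",T(60,142),115),("FR","top",T(502,35),115),("NR","top",T(590,380),115),("NL","top",T(137,490),115),
("hL","top",T(270,537),98),("hR","top",T(493,487),98),("tab","top",T(612,275),155),("sp","top",T(480,515),3),("spR","top",T(714,440),3),
("hous","top",T(680,207),115),("housN","top",T(708,330),115),
("FL","side",S(60,125),115),("L2","side",S(310,10),115),("R","side",S(543,238),115),("N","side",S(283,375),115),
("hL","side",S(50,222),98),("hR","side",S(163,352),98),("tab","side",S(364,326),155),("housN","side",S(355,462),115),("housF","side",S(455,392),115)]:
    print(k,n,bp(n,uv,z).round(1))
E
```

```text
FL top [706.2 232.3 115. ]
FR top [771.1 -20.9 115. ]
NR top [571.1 -72.6 115. ]
NL top [506.4 182.3 115. ]
hL top [481.7 108.4  98. ]
hR top [511.3 -18.1  98. ]
tab top [624.7 -83.4 155. ]
sp top [502.1  -9.3   3. ]
spR top [ 548.9 -151.3    3. ]
hous top [ 671.1 -123.5  115. ]
housN top [ 600.3 -139.5  115. ]
FL side [505.7 181.7 115. ]
L2 side [701.6 234.1 115. ]
R side [769.2 -18.1 115. ]
N side [572.8 -72.5 115. ]
hL side [478.  114.2  98. ]
hR side [513.1 -16.5  98. ]
tab side [620.3 -83.8 155. ]
housN side [ 590.6 -150.9  115. ]
housF side [ 667.6 -119.6  115. ]
```

>>> carry_out:
  plan:
    - {"tx": 20,"ty": -30,"rz": -0.06}
    - {"tx": 20,"ty": -30,"rz": -0.06}
    - {"tx": 20,"ty": -30,"rz": -0.06}
    - {"tx": 20,"ty": -30,"rz": -0.06}
    - {"tx": 20,"ty": -30,"rz": -0.06}
    - {"tx": 20,"ty": -30,"rz": -0.06}
    - {"tx": 20,"ty": -30,"rz": -0.06}
    - {"tx": 20,"ty": -30,"rz": -0.06}
    - {"tx": 20,"ty": -30,"rz": -0.06}
    - {"tx": 20,"ty": -30,"rz": -0.06}
    - {"tx": 20,"ty": -30,"rz": -0.06}
    - {"tx": 20,"ty": -30,"rz": -0.06}
  gripper: 0.6

```text
invalid input at $.plan[0]: expected keys tx, ty, tz, rx, ry, rz
```

>>> carry_out:
  plan:
    - {"tx": 20,"ty": -30,"tz": 0,"rx": 0,"ry": 0,"rz": -0.06}
    - {"tx": 20,"ty": -30,"tz": 0,"rx": 0,"ry": 0,"rz": -0.06}
    - {"tx": 20,"ty": -30,"tz": 0,"rx": 0,"ry": 0,"rz": -0.06}
    - {"tx": 20,"ty": -30,"tz": 0,"rx": 0,"ry": 0,"rz": -0.06}
    - {"tx": 20,"ty": -30,"tz": 0,"rx": 0,"ry": 0,"rz": -0.06}
    - {"tx": 20,"ty": -30,"tz": 0,"rx": 0,"ry": 0,"rz": -0.06}
    - {"tx": 20,"ty": -30,"tz": 0,"rx": 0,"ry": 0,"rz": -0.06}
    - {"tx": 20,"ty": -30,"tz": 0,"rx": 0,"ry": 0,"rz": -0.06}
    - {"tx": 20,"ty": -30,"tz": 0,"rx": 0,"ry": 0,"rz": -0.06}
    - {"tx": 20,"ty": -30,"tz": 0,"rx": 0,"ry": 0,"rz": -0.06}
    - {"tx": 20,"ty": -30,"tz": 0,"rx": 0,"ry": 0,"rz": -0.06}
    - {"tx": 20,"ty": -30,"tz": 0,"rx": 0,"ry": 0,"rz": -0.06}
  gripper: 0.6

```text
time: 1.3
tool_pos: [449.6, 120.2, 226.5]
tcp_rot: [-3.141, -0.0, 2.009]
contact_force: [0.1, -0.2, 0.4]
grip_width: 36.6
finger_force: 0.0
```

>>> carry_out:
  plan:
    - {"tx": 11,"ty": -19,"tz": -15,"rx": 0,"ry": 0,"rz": -0.047}
    - {"tx": 11,"ty": -19,"tz": -15,"rx": 0,"ry": 0,"rz": -0.047}
    - {"tx": 11,"ty": -19,"tz": -15,"rx": 0,"ry": 0,"rz": -0.046}
    - {"tx": 11,"ty": -18,"tz": -15,"rx": 0,"ry": 0,"rz": -0.046}
    - {"tx": 0,"ty": 0,"tz": -15,"rx": 0,"ry": 0,"rz": 0}
    - {"tx": 0,"ty": 0,"tz": 0,"rx": 0,"ry": 0,"rz": 0}
    - {"tx": 0,"ty": 0,"tz": 0,"rx": 0,"ry": 0,"rz": 0}

```text
time: 2.0
tool_pos: [492.9, 46.7, 151.7]
tcp_rot: [-3.141, -0.0, 1.826]
contact_force: [0.3, 0.5, 0.2]
grip_width: 36.5
finger_force: 0.0
```

```bash
python3 - <<'E'
from h import *
a=bot.capture("side")[150:270,230:370,::-1];cv2.imwrite("pics/s1.png",cv2.resize(a,None,fx=4.5,fy=4.5,interpolation=cv2.INTER_CUBIC))
E
```

```text
(no output)
```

View pics/s1.png

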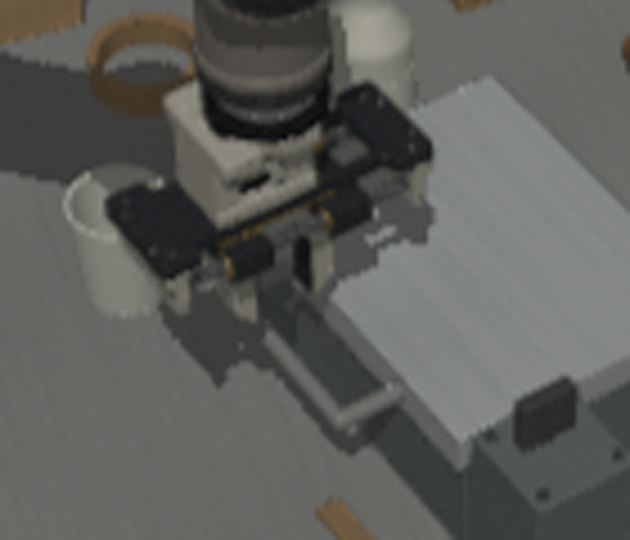

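The fingers straddle the bar line, with the bar visible from (265,335) to (345,410). Descending to pinch.

>>> carry_out:
  plan:
    - {"tx": 0,"ty": 0,"tz": -15,"rx": 0,"ry": 0,"rz": 0}
    - {"tx": 0,"ty": 0,"tz": -15,"rx": 0,"ry": 0,"rz": 0}
    - {"tx": 0,"ty": 0,"tz": -15,"rx": 0,"ry": 0,"rz": 0}
    - {"tx": 0,"ty": 0,"tz": -15,"rx": 0,"ry": 0,"rz": 0}
    - {"tx": 0,"ty": 0,"tz": -12,"rx": 0,"ry": 0,"rz": 0}
    - {"tx": 0,"ty": 0,"tz": 0,"rx": 0,"ry": 0,"rz": 0}
    - {"tx": 0,"ty": 0,"tz": 0,"rx": 0,"ry": 0,"rz": 0}

```text
time: 2.75
tool_pos: [493.5, 46.7, 80.3]
tcp_rot: [3.141, 0.0, 1.826]
contact_force: [0.5, -0.1, -0.2]
grip_width: 36.5
finger_force: 0.0
```

>>> carry_out:
  plan:
    - {"tx": 0,"ty": 0,"tz": 0,"rx": 0,"ry": 0,"rz": 0}
    - {"tx": 0,"ty": 0,"tz": 0,"rx": 0,"ry": 0,"rz": 0}
    - {"tx": 0,"ty": 0,"tz": 0,"rx": 0,"ry": 0,"rz": 0}
    - {"tx": 0,"ty": 0,"tz": 0,"rx": 0,"ry": 0,"rz": 0}
    - {"tx": 0,"ty": 0,"tz": 0,"rx": 0,"ry": 0,"rz": 0}
  gripper: 1

```text
time: 3.25
tool_pos: [494.9, 46.9, 80.3]
tcp_rot: [3.137, 0.001, 1.825]
contact_force: [5.7, 2.4, -2.3]
grip_width: 11.4
finger_force: 30.0
```

>>> carry_out:
  plan:
    - {"tx": 1.5,"ty": 0.5,"tz": 0,"rx": 0,"ry": 0,"rz": 0}
    - {"tx": 0,"ty": 0,"tz": 2,"rx": 0,"ry": 0,"rz": 0}
    - {"tx": 0,"ty": 0,"tz": 2,"rx": 0,"ry": 0,"rz": 0}
    - {"tx": 0,"ty": 0,"tz": 2,"rx": 0,"ry": 0,"rz": 0}
    - {"tx": 0,"ty": 0,"tz": 2,"rx": 0,"ry": 0,"rz": 0}
    - {"tx": 0,"ty": 0,"tz": 0,"rx": 0,"ry": 0,"rz": 0}

```text
time: 3.85
tool_pos: [495.3, 47.0, 88.1]
tcp_rot: [3.14, 0.0, 1.826]
contact_force: [5.3, 0.6, -4.5]
grip_width: 11.1
finger_force: 30.0
```

>>> carry_out:
  plan:
    - {"tx": 0,"ty": 0,"tz": 1,"rx": 0,"ry": 0,"rz": 0}
    - {"tx": 0,"ty": 0,"tz": 1,"rx": 0,"ry": 0,"rz": 0}
    - {"tx": 0,"ty": 0,"tz": 1,"rx": 0,"ry": 0,"rz": 0}
    - {"tx": 0,"ty": 0,"tz": 0,"rx": 0,"ry": 0,"rz": 0}

```text
time: 4.25
tool_pos: [495.5, 47.1, 91.0]
tcp_rot: [3.14, 0.0, 1.826]
contact_force: [5.9, 0.3, -3.9]
grip_width: 10.8
finger_force: 30.0
```

>>> carry_out:
  plan:
    - {"tx": 0.5,"ty": 0,"tz": 1,"rx": 0,"ry": 0,"rz": 0}
    - {"tx": 0.5,"ty": 0,"tz": 1,"rx": 0,"ry": 0,"rz": 0}
    - {"tx": 0,"ty": 0,"tz": 0,"rx": 0,"ry": 0,"rz": 0}

```text
time: 4.55
tool_pos: [495.6, 47.1, 92.7]
tcp_rot: [-3.142, -0.0, 1.826]
contact_force: [4.3, -0.1, -3.7]
grip_width: 10.8
finger_force: 30.0
```

>>> carry_out:
  plan:
    - {"tx": 0.5,"ty": 0,"tz": 1,"rx": 0,"ry": 0,"rz": 0}
    - {"tx": 0,"ty": 0,"tz": 1,"rx": 0,"ry": 0,"rz": 0}
    - {"tx": 0,"ty": 0,"tz": 0,"rx": 0,"ry": 0,"rz": 0}

```text
time: 4.85
tool_pos: [495.9, 47.2, 94.7]
tcp_rot: [-3.141, -0.0, 1.826]
contact_force: [2.9, 0.3, -4.0]
grip_width: 10.6
finger_force: 30.0
```

>>> carry_out:
  plan:
    - {"tx": 0.3,"ty": 0,"tz": 1,"rx": 0,"ry": 0,"rz": 0}
    - {"tx": 0,"ty": 0,"tz": 1,"rx": 0,"ry": 0,"rz": 0}
    - {"tx": 0.3,"ty": 0,"tz": 1,"rx": 0,"ry": 0,"rz": 0}
    - {"tx": 0,"ty": 0,"tz": 0,"rx": 0,"ry": 0,"rz": 0}

```text
time: 5.25
tool_pos: [496.2, 47.2, 97.7]
tcp_rot: [-3.14, -0.0, 1.826]
contact_force: [0.1, 1.0, -2.7]
grip_width: 11.2
finger_force: 30.0
```

>>> carry_out:
  plan:
    - {"tx": 0.3,"ty": 0,"tz": 1,"rx": 0,"ry": 0,"rz": 0}
    - {"tx": 0.3,"ty": 0,"tz": 1,"rx": 0,"ry": 0,"rz": 0}
    - {"tx": 0.3,"ty": 0,"tz": 1,"rx": 0,"ry": 0,"rz": 0}
    - {"tx": 0,"ty": 0,"tz": 0,"rx": 0,"ry": 0,"rz": 0}

```text
time: 5.65
tool_pos: [496.5, 47.2, 100.5]
tcp_rot: [-3.139, -0.001, 1.826]
contact_force: [-4.8, 1.2, -3.2]
grip_width: 11.0
finger_force: 30.0
```

```bash
python3 - <<'E'
from h import *
a=bot.capture("side")[150:270,230:370,::-1];cv2.imwrite("pics/s2.png",cv2.resize(a,None,fx=4.5,fy=4.5,interpolation=cv2.INTER_CUBIC))
E
```

```text
(no output)
```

View pics/s2.png

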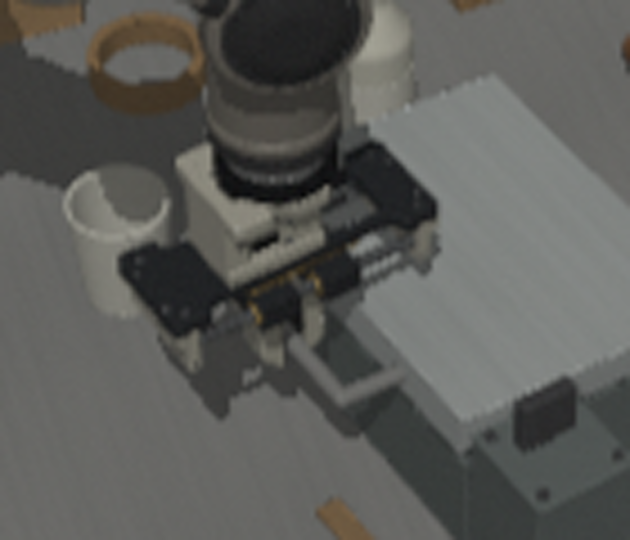

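The cover's near corner rose from about (465,445) to (465,425). It has come up 20 mm with about 3 N, which is past the 12 mm catch limit, so it is free and the tab stays untouched. Opening along the arc.

>>> carry_out:
  plan:
    - {"tx": 0.5,"ty": 0.4,"tz": 9.7,"rx": 0,"ry": 0,"rz": 0}
    - {"tx": 1.5,"ty": 0.4,"tz": 9.8,"rx": 0,"ry": 0,"rz": 0}
    - {"tx": 2.3,"ty": 0.6,"tz": 9.7,"rx": 0,"ry": 0,"rz": 0}
    - {"tx": 2.3,"ty": 0.6,"tz": 9.7,"rx": 0,"ry": 0,"rz": 0}
    - {"tx": 0,"ty": 0,"tz": 0,"rx": 0,"ry": 0,"rz": 0}

```text
time: 6.2
tool_pos: [504.5, 49.2, 141.4]
tcp_rot: [3.141, 0.0, 1.826]
contact_force: [-5.3, 1.8, -1.7]
grip_width: 11.1
finger_force: 30.0
```

>>> carry_out:
  plan:
    - {"tx": 1.5,"ty": 0.8,"tz": 9.5,"rx": 0,"ry": 0,"rz": 0}
    - {"tx": 3,"ty": 0.8,"tz": 9.5,"rx": 0,"ry": 0,"rz": 0}
    - {"tx": 3.8,"ty": 1,"tz": 9.2,"rx": 0,"ry": 0,"rz": 0}
    - {"tx": 3.8,"ty": 1,"tz": 9.2,"rx": 0,"ry": 0,"rz": 0}
    - {"tx": 0,"ty": 0,"tz": 0,"rx": 0,"ry": 0,"rz": 0}

```text
time: 6.7
tool_pos: [517.7, 52.7, 178.7]
tcp_rot: [3.139, 0.001, 1.826]
contact_force: [3.1, 1.8, -4.3]
grip_width: 10.9
finger_force: 30.0
```

>>> carry_out:
  plan:
    - {"tx": 4.5,"ty": 1.1,"tz": 8.9,"rx": 0,"ry": 0,"rz": 0}
    - {"tx": 4.5,"ty": 1.2,"tz": 8.9,"rx": 0,"ry": 0,"rz": 0}
    - {"tx": 5.1,"ty": 1.3,"tz": 8.5,"rx": 0,"ry": 0,"rz": 0}
    - {"tx": 5.1,"ty": 1.3,"tz": 8.5,"rx": 0,"ry": 0,"rz": 0}
    - {"tx": 0,"ty": 0,"tz": 0,"rx": 0,"ry": 0,"rz": 0}

```text
time: 7.2
tool_pos: [536.2, 57.6, 213.1]
tcp_rot: [3.14, 0.001, 1.826]
contact_force: [-0.2, -1.4, -2.9]
grip_width: 11.0
finger_force: 30.0
```

>>> carry_out:
  plan:
    - {"tx": 5.8,"ty": 1.5,"tz": 8,"rx": 0,"ry": 0,"rz": 0}
    - {"tx": 5.8,"ty": 1.5,"tz": 8,"rx": 0,"ry": 0,"rz": 0}
    - {"tx": 6.4,"ty": 1.6,"tz": 7.5,"rx": 0,"ry": 0,"rz": 0}
    - {"tx": 6.4,"ty": 1.6,"tz": 7.5,"rx": 0,"ry": 0,"rz": 0}
    - {"tx": 0,"ty": 0,"tz": 0,"rx": 0,"ry": 0,"rz": 0}

```text
time: 7.7
tool_pos: [560.0, 63.8, 244.9]
tcp_rot: [-3.142, 0.0, 1.826]
contact_force: [-6.9, -2.6, 3.5]
grip_width: 10.9
finger_force: 30.0
```

>>> carry_out:
  plan:
    - {"tx": 7,"ty": 1.8,"tz": 7,"rx": 0,"ry": 0,"rz": 0}
    - {"tx": 7,"ty": 1.8,"tz": 7,"rx": 0,"ry": 0,"rz": 0}
    - {"tx": 7.4,"ty": 1.9,"tz": 6.4,"rx": 0,"ry": 0,"rz": 0}
    - {"tx": 7.4,"ty": 1.9,"tz": 6.4,"rx": 0,"ry": 0,"rz": 0}
    - {"tx": 0,"ty": 0,"tz": 0,"rx": 0,"ry": 0,"rz": 0}

```text
time: 8.2
tool_pos: [588.9, 71.2, 272.6]
tcp_rot: [3.14, 0.001, 1.826]
contact_force: [-9.1, -2.0, 8.8]
grip_width: 11.1
finger_force: 30.0
```

>>> carry_out:
  plan:
    - {"tx": 6.8,"ty": 1.7,"tz": 7,"rx": 0,"ry": 0,"rz": 0}
    - {"tx": 7,"ty": 1.8,"tz": 7,"rx": 0,"ry": 0,"rz": 0}
    - {"tx": 0,"ty": 0,"tz": 0,"rx": 0,"ry": 0,"rz": 0}
    - {"tx": 0,"ty": 0,"tz": 0,"rx": 0,"ry": 0,"rz": 0}
    - {"tx": 0,"ty": 0,"tz": 0,"rx": 0,"ry": 0,"rz": 0}

```text
time: 8.7
tool_pos: [602.5, 74.7, 283.4]
tcp_rot: [-3.141, -0.0, 1.826]
contact_force: [1.3, -0.4, -4.1]
grip_width: 11.2
finger_force: 30.0
```

```bash
python3 - <<'E'
from h import *
cv2.imwrite("pics/s3.png",bot.capture("side")[:,:,::-1])
E
```

```text
(no output)
```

View pics/s3.png

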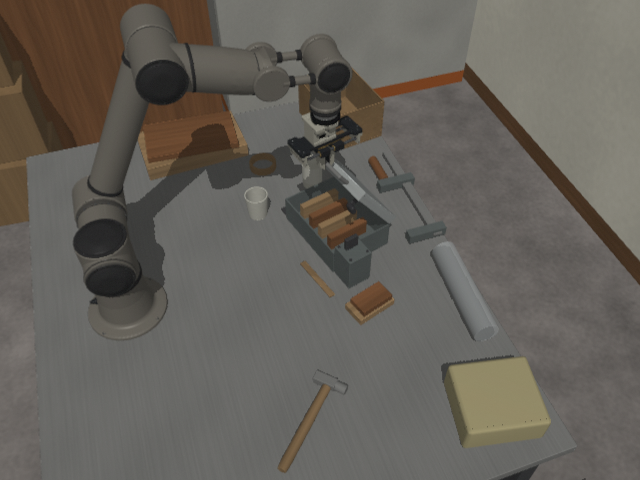

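The cover stands open at about 0.97 rad, with its edge running from (335,165) to (388,222). It is held by the gripper, and nothing around it has moved. Handing in.

```bash
python3 -c "
from plant import bot
print(bot.close_job())"
```

```text
the job is handed in; nothing more can be done
None
```

The light tug showed the cover was free, so I left the tab alone, raised the cover to about 0.97 rad (halfway is 0.79) and handed the job in with the gripper still holding it open.

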